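# Scoop the carrots into the roasting tin and hang up the scoop

### The arm

A 6-joint arm with a two-finger parallel gripper is mounted at the origin on the work surface. World frame = base frame: x ahead of the robot, y to its left, z up, the work surface at z = 0. Lengths are in mm, angles in degrees, forces in N, time in s.
With the tool pointing down it reaches from about 425 to 925 mm from the base axis. Payload 12.5 kg.
Tool frame: the origin (TCP) lies on the centre line of the jaws, within the pads' length; the fingertips stand 8 mm ahead of it and the grasp point (between the pads) lies 11 mm behind it; z points along the fingers, y is the line along which they close (so a half turn about z gives the same grasp; the last joint's range is limited). The gripper opens to 85 mm and grips with 20 to 120 N. Pads are 22 mm wide; open, the fingers measure 114 mm over their backs; the gripper's body (76 mm by 85 mm) begins 54 mm behind the grasp point. The pads swing forward as they close: fully open they stand 13 mm farther back than shut.
Start: joints at [65.111, 28.126, 89.318, -0, 62.55, -6.05], TCP at [201.8, 591.541, 239.327] pointing down, gripper open.
Joint ranges: [-177.58, 177.58], [-47.91, 125.51], [2.72, 160], [-65.01, 245.01], [3.68, 167.84], [-153.87, 153.87]. Speed limits (degrees/s): [127.2, 127.2, 159.86, 180, 180, 180].

### API

Orientations are given as a 3x3 rotation matrix whose columns are the frame's x, y, z axes.
In Python, from plant import ctrl, kinematics, monitor, read_camera, camera_info, ticket gives the robot as it stands. Calls block until the motion is done:
- ctrl.reach(position, orientation): joint-space move of the TCP to a pose.
- ctrl.move_l(position, vel=150, rot=None, max_force=None): straight line of the TCP; rot=None keeps the orientation; vel is the mean speed in mm/s. With max_force (N) it stops when the force on the tool has changed by that much, and returns True; else False.
- ctrl.goto_joints(angles): joint-space move.
- ctrl.gripper_to(opening, squeeze=None): finger opening in mm; squeeze is the grip in N (None keeps the last); returns when the fingers have stopped.
- ctrl.pause(seconds).
- kinematics.ik(position, orientation): joint angles nearest the present ones, or None.
- monitor.state(): the state.
- read_camera(name): name is "scene" or "top"; returns (picture, depth): 400x640x3 uint8, red, green, blue; 400x640 float32, mm along the optical axis (not along the pixel's ray), 0 where there is no reading.
- camera_info(name): a dict with "mtx" (3x3 intrinsics, pixels), "D" ([k1, k2, p1, p2, k3] as OpenCV has them; the pictures are not rectified), "xyz" and "orientation" of the camera in the world. Camera axes: x right, y up, looking along -z (the intrinsics and any distortion apply to the point x, -y, -z); pixel columns grow to the right and rows downward; lengths in mm; the calibration is good to about 2 mm. A picture is of the moment at which its call begins. camera_info takes no time and is no camera call.
A pose or a line that the arm cannot do raises ctrl.IKError and nothing moves.
- ticket.hand_in(): hands the job in; it is judged then, once.
The state is a dict: "time_s": time; "qpos": joint angles; "joint_velocities": joint speeds; "tau": joint torques, N m; "ee_pos": TCP position; "ee_rot": TCP orientation; "ft_force": force on the tool from outside, world axes, zero at the start; "torque": the same for the moment, N m; "gripper_width": finger opening in mm; "finger_force": force on a finger pad.
Only numpy, scipy, OpenCV 4.12 (cv2) and the standard library are available. Lean on these libraries where they do the work, as an engineer would, in place of code of your own. Each camera call takes 0.05 s, during which the arm holds its last target. There are 200 camera calls.

### The job

Load all the carrot halves from the chopping board onto the flat steel scoop, carry the loaded scoop level over to the roasting tin without spilling, and with its front lip low over the tin tip them all in together; if any fall elsewhere, put them back on the scoop and tip them in again. Then hang the scoop on the hook stand by its arched handle and leave it hanging still; do not knock over or push about the pepper mill and the mug standing near.

Things in the scene. Friction and masses are not known exactly. Their poses are not given: they have to be found in the camera images.
- carrot1: a carrot half cut lengthwise, orange, 70 mm long (own x) x 26 mm wide (y) x 20 mm high (z), flat below and rounded above, about 45 g; origin at the centre of its flat underside. Starts flat on the chopping board. Three or all four are present; an absent one reads None all the time
- carrot2: a carrot half cut lengthwise, orange, 70 mm long (own x) x 26 mm wide (y) x 20 mm high (z), flat below and rounded above, about 45 g; origin at the centre of its flat underside. Starts flat on the chopping board. Three or all four are present; an absent one reads None all the time
- carrot3: a carrot half cut lengthwise, orange, 70 mm long (own x) x 26 mm wide (y) x 20 mm high (z), flat below and rounded above, about 45 g; origin at the centre of its flat underside. Starts flat on the chopping board. Three or all four are present; an absent one reads None all the time
- carrot4: a carrot half cut lengthwise, orange, 70 mm long (own x) x 26 mm wide (y) x 20 mm high (z), flat below and rounded above, about 45 g; origin at the centre of its flat underside. Starts flat on the chopping board. Three or all four are present; an absent one reads None all the time
- scoop: flat steel bench scoop, about 0.4 kg. Origin under its pan; own x points to the open front, z up. Pan floor 4 mm thick, x = -110 to +125, y = -84 to +84 mm; side walls 4 mm thick, 26 mm high, up to x = +105; back wall 32 mm high; no front wall. Empty centre of mass near x = -57, z = 40 mm. At the start flat on the worktop, front away from the robot
- scoop_grip (a point): point in the scoop's handle bar, scoop frame (-40, 0, 101) mm. The handle is an arch in the plane y = 0: a straight wooden bar along x from -110 to -10 mm, 14 mm wide (y), z = 94 to 108 mm, on a steel upright at each end (x = -110 to -98 and -22 to -10 mm); the opening under the bar is 76 mm long and 90 mm high
- scoop_lip (a point): middle of the scoop's front edge, scoop frame (125, 0, 4) mm. The pan is smooth: a carrot slides on it once it tilts about 20 degrees (16 to 23)
- tin: open rectangular aluminium roasting tin, fixed, 230 mm (own x) x 250 mm (y) outside, 52 mm high, walls 4 mm and floor 4 to 5 mm thick; origin at the centre of its underside, on the worktop. Left or right of the robot; the chopping board is on the other side
- board: wooden chopping board, fixed, 230 mm (x) x 260 mm (y) x 18 mm high; origin at the centre of its underside
- stand: fixed dark steel hook stand. Origin on the worktop below the front end of its arm: a round bar 10 mm thick, centre line 170 mm high, level along own +x from x = 0 to an upright post (16 mm thick) at x = 155 mm on a round foot 110 mm wide, 12 mm high. The front end turns up. Own -x roughly faces the robot
- hook_seat (a point): where the handle bar should lie on the hook: top of the arm, 22 mm behind its front end, 175 mm above the worktop
- hook_tip (a point): top of the upturned hook tip: stand frame (-6, 0, 197) mm
- mill1: bystander: dark turned wooden pepper mill, 54 mm diameter, 180 mm high; origin under its foot
- mug: bystander: white mug, 84 mm diameter, 95 mm high
Mind the look-alikes: they are no part of the job. What is shaped like the carrot2 but black is not meant.

How it is judged (in metres and radians):
On the way, in this order (a step that is already met when the one before it is completed fails the run):
1. all the carrot halves lie on the scoop (x of carrot1 in the frame of scoop between -0.12 and 0.13 m and y of carrot1 in the frame of scoop between -0.082 and 0.082 m and z of carrot1 in the frame of scoop between -0.002 and 0.07 m and x of carrot2 in the frame of scoop between -0.12 and 0.13 m and y of carrot2 in the frame of scoop between -0.082 and 0.082 m and z of carrot2 in the frame of scoop between -0.002 and 0.07 m and x of carrot3 in the frame of scoop between -0.12 and 0.13 m and y of carrot3 in the frame of scoop between -0.082 and 0.082 m and z of carrot3 in the frame of scoop between -0.002 and 0.07 m and x of carrot4 in the frame of scoop between -0.12 and 0.13 m and y of carrot4 in the frame of scoop between -0.082 and 0.082 m and z of carrot4 in the frame of scoop between -0.002 and 0.07 m), for 0.2 s.
2. the scoop, lifted and level (within 15 degrees) with all of them on it, has its front lip over the tin or within 50 mm of it (all of step 1 and angle between scoop's own z axis and vertical below 0.26 rad and height (world z) of scoop above 0.055 m and x of scoop_lip in the frame of tin between -0.165 and 0.165 m and y of scoop_lip in the frame of tin between -0.175 and 0.175 m and z of scoop_lip in the frame of tin between 0.03 and 0.35 m), for 0.1 s.
3. the scoop is tipped more than 25 degrees, its lip over the tin and less than 220 mm above the worktop, and all the carrot halves are in the tin, with none on the fingers (x of carrot1 in the frame of tin between -0.115 and 0.115 m and y of carrot1 in the frame of tin between -0.125 and 0.125 m and z of carrot1 in the frame of tin between -0.002 and 0.06 m and x of carrot2 in the frame of tin between -0.115 and 0.115 m and y of carrot2 in the frame of tin between -0.125 and 0.125 m and z of carrot2 in the frame of tin between -0.002 and 0.06 m and x of carrot3 in the frame of tin between -0.115 and 0.115 m and y of carrot3 in the frame of tin between -0.125 and 0.125 m and z of carrot3 in the frame of tin between -0.002 and 0.06 m and x of carrot4 in the frame of tin between -0.115 and 0.115 m and y of carrot4 in the frame of tin between -0.125 and 0.125 m and z of carrot4 in the frame of tin between -0.002 and 0.06 m and x of scoop_lip in the frame of tin between -0.13 and 0.13 m and y of scoop_lip in the frame of tin between -0.14 and 0.14 m and z of scoop_lip in the frame of tin between 0 and 0.22 m and angle between scoop's own z axis and vertical above 0.44 rad and contact force between the fingers and carrot1 below 0.1 N and contact force between the fingers and carrot2 below 0.1 N and contact force between the fingers and carrot3 below 0.1 N and contact force between the fingers and carrot4 below 0.1 N), for 0.1 s.
At the end, for the whole second after the job is handed in: every carrot half lies inside the tin (below 60 mm); the scoop hangs on the hook by its handle bar, borne by the stand, its origin over 40 mm and its grip point over 130 mm above the worktop, the latter within 80 mm of the hook seat horizontally, slower than 80 mm/s (x of carrot1 in the frame of tin between -0.115 and 0.115 m and y of carrot1 in the frame of tin between -0.125 and 0.125 m and z of carrot1 in the frame of tin between -0.002 and 0.06 m and x of carrot2 in the frame of tin between -0.115 and 0.115 m and y of carrot2 in the frame of tin between -0.125 and 0.125 m and z of carrot2 in the frame of tin between -0.002 and 0.06 m and x of carrot3 in the frame of tin between -0.115 and 0.115 m and y of carrot3 in the frame of tin between -0.125 and 0.125 m and z of carrot3 in the frame of tin between -0.002 and 0.06 m and x of carrot4 in the frame of tin between -0.115 and 0.115 m and y of carrot4 in the frame of tin between -0.125 and 0.125 m and z of carrot4 in the frame of tin between -0.002 and 0.06 m and contact force between scoop and stand above 1 N and height (world z) of scoop above 0.04 m and height (world z) of scoop_grip above 0.13 m and horizontal distance between scoop_grip and hook_seat below 0.08 m and linear speed of scoop below 0.08 m/s); the robot touches nothing.
It fails at once if the pepper mill or the mug is knocked over (angle between any of mill1, mug's own z axis and vertical above 0.6 rad).
It fails at once if either of them is pushed more than 50 mm (distance of any of mill1, mug from where it was at the start of the episode above 0.05 m).
Of carrot1, carrot2, carrot3, carrot4 only 3 to 4 are there at a start; the rules pass over those that are not, and their reading is None.
At some moment in a run one of carrot1, carrot2, carrot3, carrot4 may be knocked a few centimetres aside while the robot is not near it.
It also fails if it takes over 210 s, if anything falls off the work surface, if the arm or the gripper's body presses on something with over 40 N, if the wrist force passes 120 N, or if a joint passes its speed limit or range.

## Working session

There is one attempt and no reset: what is moved stays moved. The work goes in short steps, each a Python script; the robot and the scene stay as the last script left them, time stands still between calls to the robot, and variables do not carry over. Pictures are saved under pics/ and viewed, at most 14 in all, crops included, and the job is handed in when it is done.

```bash
ls; mkdir -p pics
python3 - <<'E'
from plant import *
import cv2
for n in("scene","top"):
    p,d=read_camera(n); cv2.imwrite(f"pics/{n}0.png",p[:,:,::-1]); i=camera_info(n); print(n,i)
print(monitor.state())
E
```

```text
pics
scene {'mtx': array([[405.28351227,   0.        , 317.90960105],
       [  0.        , 405.28351227, 204.14502641],
       [  0.        ,   0.        ,   1.        ]]), 'D': array([-0.08756213,  0.        ,  0.        ,  0.        ,  0.        ]), 'xyz': array([1237.68105529, -244.21009452,  879.1598514 ]), 'orientation': array([[ 0.39547236, -0.59615847,  0.69871074],
       [ 0.91842651,  0.26472154, -0.29396473],
       [-0.00971422,  0.75796939,  0.65221779]])}
top {'mtx': array([[484.86540429,   0.        , 319.65867593],
       [  0.        , 484.86540429, 198.89159079],
       [  0.        ,   0.        ,   1.        ]]), 'D': array([-0.03429334,  0.        ,  0.        ,  0.        ,  0.        ]), 'xyz': array([ 316.68639108,   94.45616305, 1481.44130273]), 'orientation': array([[-0.02181046,  0.99193224, -0.12487888],
       [-0.99972586, -0.02057492,  0.01117527],
       [ 0.00851574,  0.12508839,  0.99210906]])}
{'time_s': 0.1, 'qpos': array([ 6.51093767e+01,  2.81574023e+01,  8.93459472e+01,  3.64317787e-04,
        6.25498553e+01, -6.04991521e+00]), 'joint_velocities': array([-0.10667549, -0.1183846 , -0.16467885, -0.00740287, -0.06921148,
       -0.02160085]), 'tau': array([ 1.94745793e-03, -6.19449735e+01, -2.62021154e+01, -9.66364269e-05,
        2.93445170e-03,  5.53619955e-06]), 'ee_pos': array([201.72801969, 591.34938545, 238.82599251]), 'ee_rot': array([[-9.46419087e-01,  3.22940792e-01, -3.95954688e-04],
       [ 3.22941019e-01,  9.46418720e-01, -8.39970467e-04],
       [ 1.03478201e-04, -9.22834092e-04, -9.99999569e-01]]), 'ft_force': array([-0.61027551, -0.79487542,  0.35417434]), 'torque': array([ 0.00830557, -0.01721404,  0.01384839]), 'finger_force': 0.0, 'gripper_width': 85.37011558946904}
```

View pics/scene0.png

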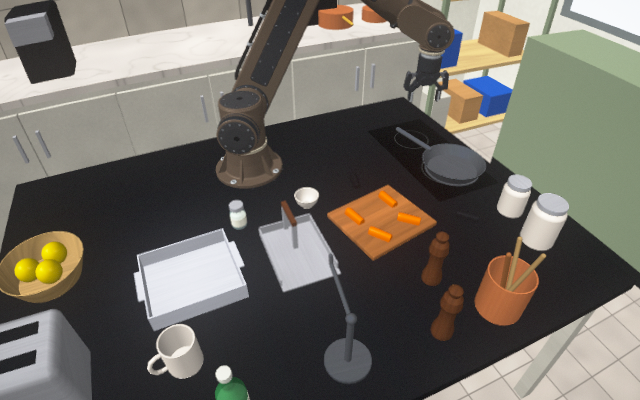

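View pics/top0.png

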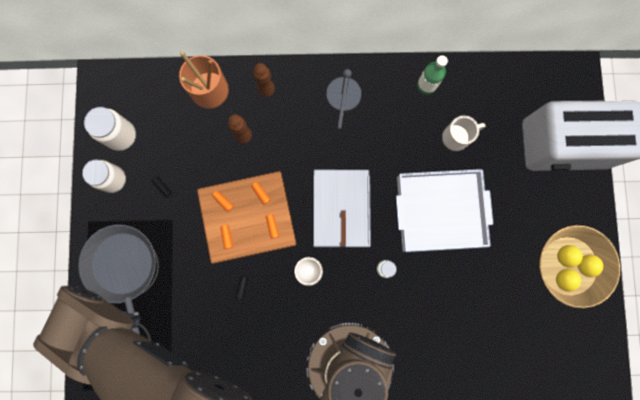

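Four orange halves lie on the board, at top pixels (222,200), (261,191), (272,226) and (226,236). The black look-alikes at (162,187) and (241,288) lie off the board and are not carrots. The scoop is at (342,208), its handle bar at (343,228), and the tin at (443,210). The stand runs from (340,125) to its foot at (344,95), the mug is at (462,133), and the mills are at (240,128) and (263,80).

```bash
cat > h.py <<'E'
from plant import *
import cv2, numpy as np
def rays(n,uv):
    i=camera_info(n); q=cv2.undistortPoints(np.asarray(uv,float).reshape(-1,1,2),i["mtx"],i["D"])[:,0]
    d=np.c_[q[:,0],-q[:,1],-np.ones(len(q))]@i["orientation"].T
    return i["xyz"],d
def plane(n,uv,z):
    o,d=rays(n,uv); return o+d*((z-o[2])/d[:,2])[:,None]
def cloud(n,dep):
    v,u=np.mgrid[:400,:640]; o,d=rays(n,np.c_[u.ravel(),v.ravel()])
    return (o+d*dep.reshape(-1,1)).reshape(400,640,3)
def snap(n,name=None):
    p,d=read_camera(n)
    if name: cv2.imwrite(f"pics/{name}.png",p[:,:,::-1])
    return p,d,cloud(n,d)
def orange(p):
    h=cv2.cvtColor(p,cv2.COLOR_RGB2HSV); return cv2.inRange(h,(8,225,190),(20,255,255))
def R(xdir,zdir=(0,0,-1)):
    z=np.array(zdir,float);z/=np.linalg.norm(z);x=np.array(xdir,float);x-=z*(x@z);x/=np.linalg.norm(x)
    return np.c_[x,np.cross(z,x),z]
def carrots(p,roi,z=10,n="top"):
    m=orange(p); k=np.zeros_like(m); a,b,c,d=roi; k[b:d,a:c]=m[b:d,a:c]
    out=[]
    for c in cv2.findContours(k,cv2.RETR_EXTERNAL,cv2.CHAIN_APPROX_NONE)[0]:
        if cv2.contourArea(c)<20: continue
        w=plane(n,c.reshape(-1,2),z)[:,:2].astype(np.float32)
        (cx,cy),(w1,h1),an=cv2.minAreaRect(w)
        if w1<h1: an+=90; w1,h1=h1,w1
        out.append((cx,cy,((an+90)%180)-90,w1,h1))
    return out
E
python3 - <<'E'
from h import *
np.set_printoptions(suppress=True,precision=1)
p,d,P=snap("top")
for c in carrots(p,(195,165,300,265),28): print("carrot",np.array(c))
def reg(name,roi,z0,z1):
    a,b,c,e=roi; Q=P[b:e,a:c].reshape(-1,3); Q=Q[(Q[:,2]>z0)&(Q[:,2]<z1)]
    if len(Q)<5: print(name,"none",len(Q));return
    r=cv2.minAreaRect(Q[:,:2].astype(np.float32)); print(name,len(Q),Q.mean(0),Q.min(0),Q.max(0),r)
reg("board",(190,165,305,270),12,25)
reg("bar",(325,160,365,255),85,125)
reg("scoopwall",(305,160,378,255),15,60)
reg("scoopall",(305,160,378,255),2,15)
reg("tin rim",(390,160,500,258),46,62)
reg("arm",(330,65,355,132),155,182)
reg("tip",(330,65,355,140),184,210)
reg("foot",(320,70,365,115),6,20)
reg("mug",(435,110,480,155),80,110)
reg("mill1",(222,108,258,150),140,200)
reg("mill2",(250,55,280,100),140,200)
reg("bowl",(290,255,325,288),10,100); reg("jar",(375,255,400,282),10,120)
reg("bottle",(415,50,450,98),10,300)
# handle bar by colour in both views
for n,roi in(("top",(325,200,365,255)),("scene",(275,195,305,235))):
    q=p if n=="top" else snap("scene")[0]
    h=cv2.cvtColor(q,cv2.COLOR_RGB2HSV); m=cv2.inRange(h,(0,120,40),(18,255,220))
    a,b,c,e=roi; v,u=np.nonzero(m[b:e,a:c]); w=plane(n,np.c_[u+a,v+b],108 if n=="top" else 101); print("barcol",n,len(u),cv2.minAreaRect(w[:,:2].astype(np.float32)))
E
```

```text
board 5492 [450.  302.1  18.5] [290.9 128.9  12. ] [589.5 451.1  25. ] ((417.1958923339844, 290.0355224609375), (307.16107177734375, 273.31353759765625), 11.588144302368164)
bar 177 [408.4  14.7 108.1] [359.6   7.2  85.1] [456.4  21.6 115.7] ((407.9723815917969, 14.424354553222656), (13.67765998840332, 96.73338317871094), 89.53658294677734)
scoopwall 268 [432.7   1.7  27.3] [357.5 -71.8  15. ] [575.2  98.   40.6] ((466.3982849121094, 12.455009460449219), (166.91856384277344, 214.7208251953125), 88.80105590820312)
scoopall 3773 [480.5  12.9   5.4] [ 330.8 -102.3    2. ] [625.3 125.6  15. ] ((478.18463134765625, 12.086097717285156), (223.25418090820312, 290.6611328125), 88.77660369873047)
tin rim 822 [ 458.3 -289.7   52.4] [ 339.4 -432.2   46. ] [ 575.6 -149.2   61.9] ((457.99102783203125, -290.74639892578125), (231.14175415039062, 281.48028564453125), 1.7291196584701538)
arm 188 [763.4   8.2 174.7] [688.7 -13.5 161.4] [838.7  24.3 181.9] ((762.600830078125, 5.53068733215332), (20.904878616333008, 150.74317932128906), 82.72700500488281)
tip 36 [793.4   3.3 190.3] [674.2 -12.6 184.1] [8
[... 854 characters left out ...]
 155.5  54.3] ((286.62890625, 117.11809539794922), (76.72945404052734, 76.47021484375), 43.66931915283203)
jar 254 [ 288.6 -108.1   74.4] [ 265.4 -132.9   14.1] [312.1 -88.1  94.1] ((288.8094787597656, -110.88656616210938), (45.128658294677734, 45.41085433959961), 16.89039421081543)
bottle 677 [ 847.1 -261.1  115.5] [ 827.9 -333.6   10. ] [ 886.  -237.8  205.4] ((848.0379028320312, -280.77606201171875), (91.01675415039062, 54.88303756713867), 65.35044860839844)
barcol top 99 ((405.2023010253906, 14.614547729492188), (5.697187423706055, 90.82860565185547), 88.42487335205078)
barcol scene 119 ((403.1943054199219, 14.413384437561035), (14.259565353393555, 109.09492492675781), 88.76007080078125)
```

Run:
```python
from h import *
np.set_printoptions(suppress=True,precision=1)
p,d,P=snap("top")
h=cv2.cvtColor(p,cv2.COLOR_RGB2HSV)
for u,v in((222,200),(261,191),(272,226),(226,236),(245,212),(210,220),(285,240)): print(h[v,u],P[v,u])
crop=p[150:300,140:310]; cv2.imwrite("pics/boardcrop.png",cv2.resize(crop[:,:,::-1],None,fx=4,fy=4,interpolation=cv2.INTER_CUBIC))
# stand arm fine: rim of depth band; tin corners
Q=P[60:135,325:360].reshape(-1,3); Q=Q[(Q[:,2]>166)&(Q[:,2]<182)&(Q[:,0]>690)&(Q[:,0]<815)]
print("arm fit",cv2.fitLine(Q[:,:2].astype(np.float32),cv2.DIST_HUBER,0,.01,.01).ravel(), Q[:,2].mean())
Q=P[60:140,325:360].reshape(-1,3);Q=Q[(Q[:,0]<690)&(Q[:,2]>150)]; print("tip",Q)
```

```text
[ 15 199 254] [501.  370.9  38.9]
[ 15 205 254] [525.9 253.9  38.4]
[ 16 195 254] [420.1 222.   36.6]
[ 16 191 254] [393.2 359.4  35.1]
[ 13 150 218] [465.2 304.6  21.1]
[ 13 150 204] [443.2 410.4  20.9]
[ 13 149 221] [378.5 185.1  15.9]
arm fit [  1.   -0.2 752.   10.1] 174.04529028895888
tip [[ 316.7   94.5 1481.4]
 [ 316.7   94.5 1481.4]
 [ 316.7   94.5 1481.4]
 [ 316.7   94.5 1481.4]
 [ 316.7   94.5 1481.4]
 [ 316.7   94.5 1481.4]
 [ 316.7   94.5 1481.4]
 [ 316.7   94.5 1481.4]
 [ 316.7   94.5 1481.4]
 [ 689.5   24.3  174.4]
 [ 688.7   21.7  177.2]
 [ 688.3   19.   178.5]
 [ 680.9   25.5  194.7]
 [ 679.6   23.   199.1]
 [ 680.7   20.   195.1]
 [ 676.9   25.8  199. ]
 [ 677.8   22.9  195.8]
 [ 678.6   20.   192.8]
 [ 674.7   25.7  197. ]
 [ 674.4   23.   197.7]
 [ 675.2   20.2  194.9]]
```

View pics/boardcrop.png

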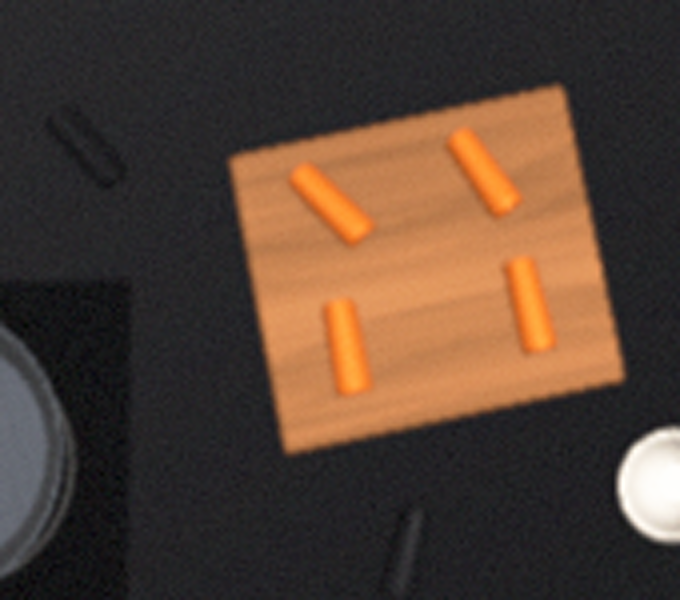

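The crop shows four orange halves on the wood at crop pixels (332,203), (483,171), (531,304) and (346,346). The black ones at (86,145) and (405,553) are on the dark worktop, so I leave them alone.

```bash
sed -i 's/(8,225,190),(20,255,255)/(10,180,200),(22,255,255)/' h.py
cat >> h.py <<'E'
SO=np.array([468.,13.]); SY=np.radians(-1.3)
def sc(x,y): c,s=np.cos(SY),np.sin(SY); return SO+[c*x-s*y,s*x+c*y]
def yawR(a): a=np.radians(a); return R((np.cos(a),np.sin(a),0))
def pick(cx,cy,an,zt=30):
    y=np.degrees(np.arctan2(cy,cx))+90; an=an+180*round((y-an)/180)
    r=yawR(an); ctrl.gripper_to(60)
    ctrl.reach([cx,cy,150],r); ctrl.move_l([cx,cy,zt+25],200)
    s=ctrl.move_l([cx,cy,zt],60,max_force=15); ctrl.gripper_to(0,40)
    w=monitor.state()["gripper_width"]; ctrl.move_l([cx,cy,150],150)
    print("pick",round(cx),round(cy),round(an),"stop",s,"w",w,monitor.state()["gripper_width"]); return w
def place(x,y,zt=17,yaw=90):
    q=sc(x,y); r=yawR(yaw+np.degrees(SY))
    ctrl.reach([*q,150],r); ctrl.move_l([*q,zt+15],150); s=ctrl.move_l([*q,zt],40,max_force=12)
    print("place stop",s,monitor.state()["ee_pos"]); ctrl.gripper_to(38); ctrl.move_l([*q,170],150)
E
python3 - <<'E'
from h import *
p,d,P=snap("top")
cs=carrots(p,(195,165,300,265),24)
for c in cs: print(np.round(c,1))
good=[c for c in cs if 60<c[3]<82 and 18<c[4]<34]
c=good[0]; w=pick(*c[:3])
if 12<w<35: place(40,39 if c[1]>0 else -39)
p,d,P=snap("top","a1")
for c in carrots(p,(195,165,300,265),24): print(np.round(c,1))
print(monitor.state()["time_s"])
E
```

```text
[392.9 360.7  11.3  70.8  25.8]
[422.1 222.1  12.   71.7  24.7]
[502.9 372.3  44.3  71.9  23.4]
[523.8 257.3  36.6  72.5  24.1]
pick 393 361 191 stop False w 24.753720640844122 25.18839091066974
place stop True [508.77711456  51.06157008  16.41423969]
[422.2 223.   13.4  71.   24. ]
[502.9 372.3  44.3  71.9  23.4]
[524.1 256.8  35.1  73.6  23.1]
8.5583
```

View pics/a1.png

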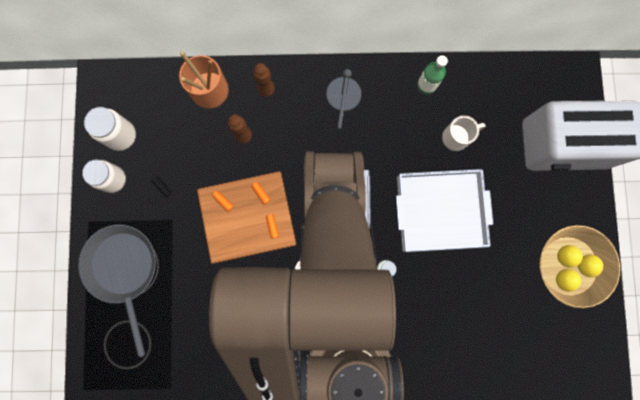

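The carrot left the board, which now shows three, at (222,200), (261,191) and (272,226). The arm hides the scoop from the top camera, so I'll check it at the end.

Run:
```python
from h import *
for t in((40,-39),(93,39),(93,-39)):
    p,d,P=snap("top")
    g=[c for c in carrots(p,(195,165,300,265),24) if 60<c[3]<82 and 18<c[4]<34]
    print(len(g))
    if not g: break
    w=pick(*g[0][:3])
    if not 12<w<35: break
    place(*t)
ctrl.reach([450,250,300],yawR(90))
p,d,P=snap("top","b1"); p2,_,_=snap("scene","b1s")
cv2.imwrite("pics/b1c.png",np.hstack([cv2.resize(p[150:290,190:390,::-1],(400,280)),cv2.resize(p2[190:330,220:420,::-1],(400,280))]))
for c in carrots(p,(190,160,390,270),14): print(np.round(c,1))
print(monitor.state()["time_s"])
```

```text
3
pick 422 223 193 stop False w 25.329694133201343 25.22053653422664
place stop True [506.97937288 -26.89007894  16.39037124]
2
pick 503 372 44 stop False w 25.13110579352372 25.0618694195609
place stop True [561.7077705   49.84842138  16.42269032]
1
pick 524 257 36 stop False w 25.28314440559424 25.237092263812766
place stop True [559.94936425 -28.11045621  16.44153305]
[506.6 -25.6  88.8  58.3  15.4]
[508.2  52.3  88.8  61.1  15.4]
[557.9 -28.7  88.4  61.5  18.7]
[560.7  48.   88.8  61.3  15.5]
34.9
```

View pics/b1c.png

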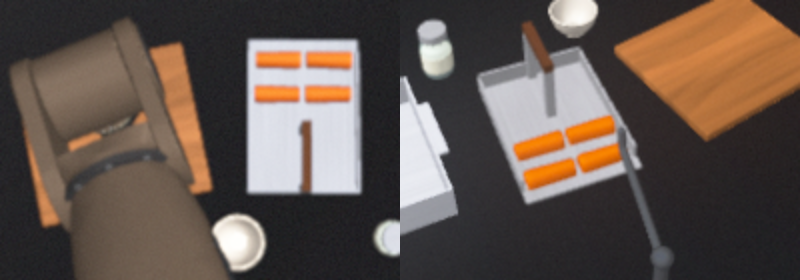

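All four lie on the pan in front of the handle, around (302,77) in the left half of the picture. Next I grip the handle, lift, and check.

```bash
cat >> h.py <<'E'
GX=-33.
def spose(ref,refpt,yaw,pitch):
    """TCP pose with scoop point refpt (scoop frame) at world ref; pitch>0 = front down"""
    y,t=np.radians([yaw,pitch]); f=np.array([np.cos(y),np.sin(y),0]); u=np.array([0,0,1.])
    X=f*np.cos(t)-u*np.sin(t); Z=f*np.sin(t)+u*np.cos(t); S=np.c_[X,np.cross(Z,X),Z]
    return np.array(ref)+S@(np.array([GX,0,90.])-np.array(refpt)), np.c_[-X,np.cross(Z,X),-Z]
GR=(-33,0,101); LIP=(125,0,4)
E
python3 - <<'E'
from h import *
g=sc(-33,0); y0=-1.3
path=[((*g,221),y0,-5)]+[((470,10,225),a,-5) for a in(y0,-30,-60,-90)]+[((458,-80,225),-90,-5)]
pp=[spose(a,GR,b,c) for a,b,c in path]
tips=[spose((458,-225,90),LIP,-90,t) for t in(-5,10,20,30,40,45)]
print([kinematics.ik(*q) is not None for q in pp+tips])
ctrl.gripper_to(50)
P0=spose((*g,101),GR,y0,0)
ctrl.reach(P0[0]+[0,0,100],P0[1]); ctrl.move_l(P0[0]+[0,0,25],150); print(ctrl.move_l(P0[0],50,max_force=15))
ctrl.gripper_to(0,110); s=monitor.state(); print(s["gripper_width"],s["ee_pos"],s["ft_force"])
ctrl.move_l(P0[0]+[0,0,60],60); ctrl.pause(.3)
p,d,P=snap("scene","c1"); s=monitor.state(); print(s["time_s"],s["gripper_width"],s["ft_force"],s["torque"])
cv2.imwrite("pics/c1c.png",cv2.resize(p[140:340,200:440,::-1],(720,600)))
E
```

```text
[True, True, True, True, True, True, True, True, True, True, True, True]
False
11.67808558809278 [435.15421231  13.73570602  90.42453723] [-0.03993202  0.29951788  6.06429906]
40.1833 11.81233985471524 [-0.58558048 -0.60002157 -5.10384291] [ 0.01785241  0.13012736 -0.04308653]
```

View pics/c1c.png

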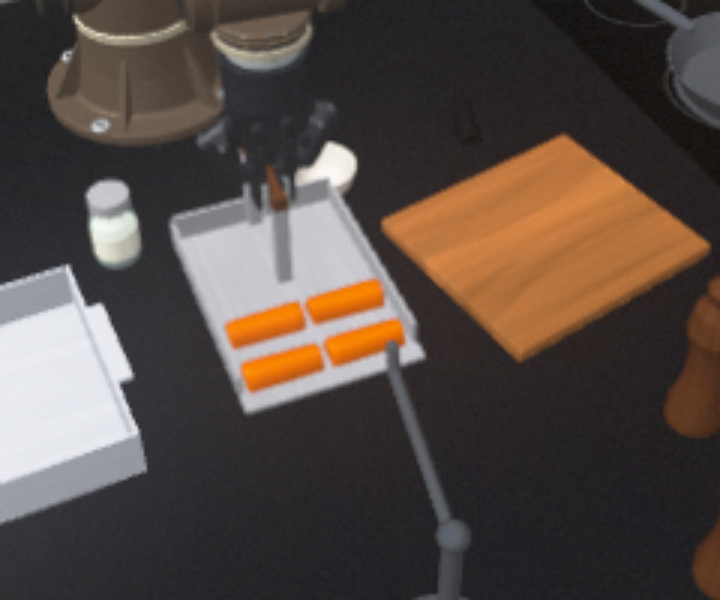

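The scoop is lifted level with all four carrots at about (315,335) in the crop, and the grip is firm. On to the carry.

Run:
```python
from h import *
g=sc(-33,0); y0=-1.3
path=[((*g,221),y0,-5)]+[((470,10,225),a,-5) for a in(y0,-30,-60,-90)]+[((458,-80,225),-90,-5)]
for a,b,c in path:
    q=spose(a,GR,b,c); ctrl.move_l(q[0],70,rot=q[1])
ctrl.pause(.3)
q=spose((458,-225,110),LIP,-90,-5); ctrl.move_l(q[0],60,rot=q[1]); ctrl.pause(.3)
p,d,P=snap("scene","d1"); s=monitor.state(); print(s["time_s"],s["gripper_width"],s["ee_pos"])
cv2.imwrite("pics/d1c.png",cv2.resize(p[140:340,120:360,::-1],(720,600)))
```

```text
46.7417 12.38401167506049 [458.02558229 -60.19523287 182.04900361]
```

View pics/d1c.png

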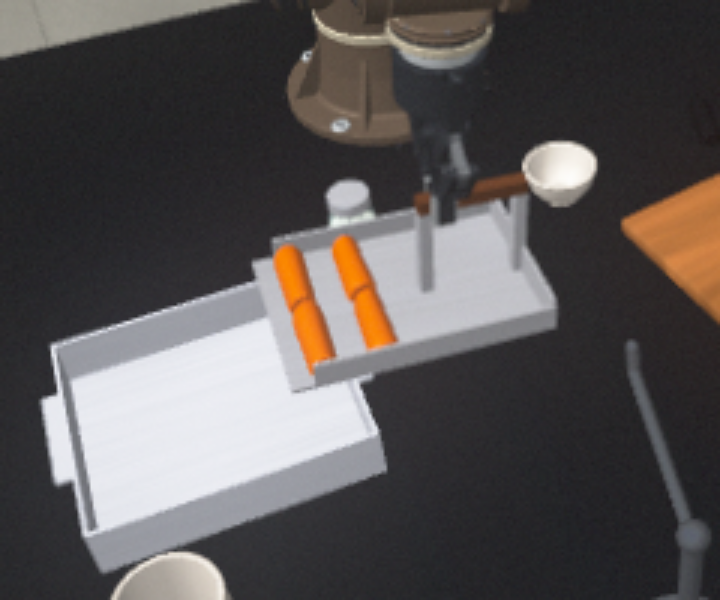

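All four are still on the pan, its lip over the tin with both pan sides inside the tin's width. Tipping now.

Run:
```python
from h import *
for t,v in((0,60),(12,60),(24,40),(34,40),(42,50)):
    q=spose((458,-230,92),LIP,-90,t); ctrl.move_l(q[0],v,rot=q[1])
ctrl.pause(1)
p,d,P=snap("scene","e1"); s=monitor.state(); print(s["time_s"],s["gripper_width"],s["ee_pos"])
cv2.imwrite("pics/e1c.png",cv2.resize(p[140:340,120:360,::-1],(720,600)))
print(ctrl.__dict__.keys() if 0 else "")
```

```text
51.6 12.054011163526924 [ 457.99623658 -170.12429614  261.62533217]
```

View pics/e1c.png

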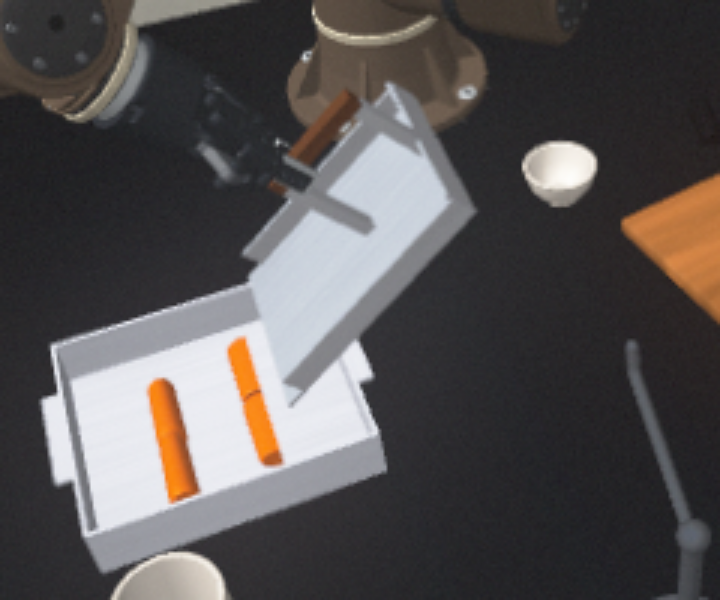

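All four carrots are in the tin, at crop pixels (175,440) and (255,400), and the scoop is empty. Now to the hook; I stop before insertion and check the alignment.

```bash
cat >> h.py <<'E'
PSI=-9.5; AD=np.array([np.cos(np.radians(PSI)),np.sin(np.radians(PSI)),0]); SEAT=np.array([704.7,18,175.])
def hang(dx,dz): return spose(SEAT+AD*dx+[0,0,dz],(-57,0,94),PSI-90,0)
E
python3 - <<'E'
from h import *
np.set_printoptions(suppress=True,precision=1)
pre=hang(-150,39); print([kinematics.ik(*hang(a,b)) is not None for a,b in((-150,39),(0,39),(0,0))])
for ref,t in(((458,-225,110),25),((458,-220,120),0)):
    q=spose(ref,LIP,-90,t); ctrl.move_l(q[0],100,rot=q[1])
ctrl.move_l(pre[0],120,rot=pre[1]); ctrl.pause(.5)
p,d,P=snap("scene","f1"); pt,dt,T=snap("top","f1t"); s=monitor.state(); print(s["time_s"],s["gripper_width"],s["ee_pos"])
h=cv2.cvtColor(p,cv2.COLOR_RGB2HSV); m=cv2.inRange(h,(0,120,40),(18,255,220))
A=np.array([AD[0],AD[1]]); B=np.array([-A[1],A[0]])   # stand x,y axes
v,u=np.nonzero(m); Q=P[v,u]; k=(Q[:,2]>195)&(Q[:,2]<240)&(np.hypot(*(Q[:,:2]-[557,43]).T)<120); Q=Q[k]
L=(Q[:,:2]-SEAT[:2]); print("bar px",len(Q),"stand x",np.percentile(L@A,[2,50,98]),"stand y",np.percentile(L@B,[1,99]),"z",np.percentile(Q[:,2],[2,50,98]),"expect x -150, y -47..53")
# arm tip / line from both clouds
for n,C in(("scene",P),("top",T)):
    Q=C.reshape(-1,3); Q=Q[(Q[:,2]>163)&(Q[:,2]<205)&(Q[:,0]>650)&(Q[:,0]<860)&(abs(Q[:,1]-5)<50)]
    L=Q[:,:2]-SEAT[:2]; a=L@A; b=L@B
    for lo,hi in((-40,-20),(-10,20),(20,60),(60,100),(100,125)):
        kk=(a>lo)&(a<hi); print(n,lo,hi,kk.sum(),"off",np.median(b[kk]) if kk.any() else None,"zmax",Q[kk,2].max() if kk.any() else None)
cv2.imwrite("pics/f1c.png",np.hstack([cv2.resize(p[130:330,190:390,::-1],(400,400)),cv2.resize(pt[60:260,270:470,::-1],(400,400))]))
E
```

```text
[True, True, True]
54.9583 12.217188551231198 [552.8  19.1 210. ]
bar px 176 stand x [-157.8 -145.4 -141.8] stand y [-46.4  51.1] z [217.9 226.3 229.2] expect x -150, y -47..53
scene -40 -20 40 off -4.032895421313395 zmax 197.13820080949392
scene -10 20 44 off -3.9560055656109716 zmax 177.12240590386193
scene 20 60 70 off -3.8055992630049458 zmax 177.81155889515128
scene 60 100 76 off -4.008043191866488 zmax 177.74760793798987
scene 100 125 38 off -4.000288923272915 zmax 177.38169573988364
top -40 -20 9 off 0.34373666037621 zmax 197.53078250507883
top -10 20 38 off 0.764378371460809 zmax 178.62274332697802
top 20 60 50 off 0.2403407674001693 zmax 182.59668738111304
top 60 100 47 off -0.5344997035165294 zmax 179.20068764780717
top 100 125 43 off -0.19401610782760867 zmax 189.58774901846755
```

View pics/f1c.png

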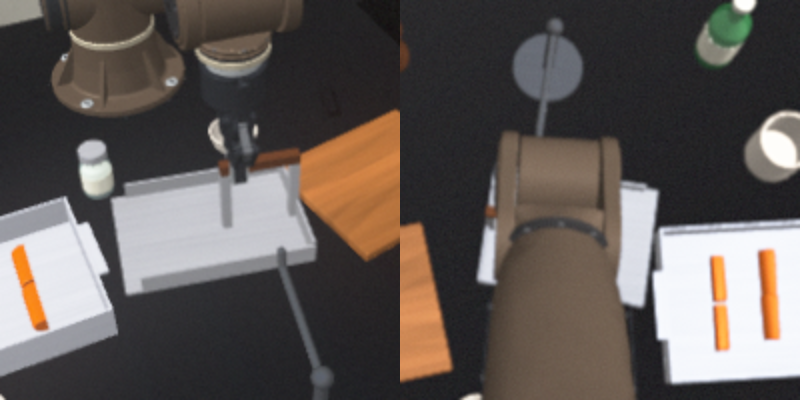

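The scoop is level and the arch opening lines up with the hook tip (left half, near (283,255)). The arm's line is about 2 mm to the right of my estimate, so I shift by that and insert.

```bash
cat >> h.py <<'E'
SEAT=SEAT-2*np.array([-AD[1],AD[0],0])
E
python3 - <<'E'
from h import *
a,r=hang(-150,39); ctrl.move_l(a,80,rot=r)
print(ctrl.move_l(hang(0,39)[0],80,max_force=8)); print(ctrl.move_l(hang(0,6)[0],50,max_force=8))
print(ctrl.move_l(hang(0,-4)[0],20,max_force=5)); s=monitor.state(); print(s["ee_pos"]-hang(0,0)[0],s["ft_force"],s["time_s"])
p,d,P=snap("scene","g1")
cv2.imwrite("pics/g1c.png",cv2.resize(p[150:350,200:440,::-1],(720,600)))
E
```

```text
False
False
True
[ 0.2126263  -0.06268938  0.2156829 ] [-0.96764053  0.63148453  3.93546347] 58.425
```

View pics/g1c.png

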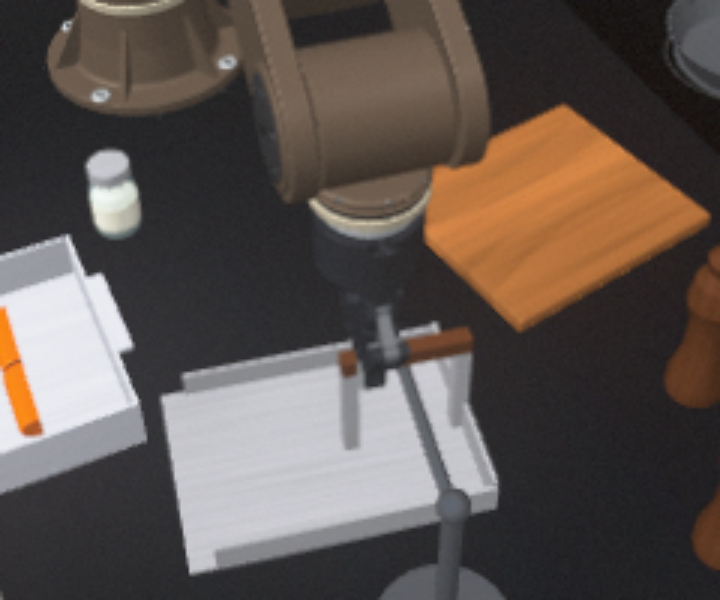

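The bar rests on the arm behind the upturned tip (crop (385,345)), and contact came at the expected height. Releasing.

Run:
```python
from h import *
a=hang(0,0)[0]
ctrl.gripper_to(10,20); ctrl.gripper_to(36); ctrl.pause(.5); c=monitor.state()["ee_pos"]; ctrl.move_l(c+[0,0,60],40); ctrl.move_l(c+[0,0,150],120); 
ctrl.reach([480,250,380],yawR(90)); ctrl.pause(3)
p,d,P=snap("scene","h1"); ctrl.pause(.5); p2,_,P2=snap("scene"); pt,_,_=snap("top")
print("motion px",np.abs(p[200:340,240:400].astype(int)-p2[200:340,240:400]).mean(), monitor.state()["time_s"])
for c in carrots(pt,(395,165,495,255),15): print(np.round(c,1))
cv2.imwrite("pics/h1c.png",np.hstack([cv2.resize(p2[150:350,200:400,::-1],(400,400)),cv2.resize(pt[60:260,300:500,::-1],(400,400))]))
```

```text
motion px 1.5607589285714285 67.05
[ 418.9 -257.4   -2.8   58.1   15.3]
[ 494.3 -256.1    1.3   61.9   15.3]
[ 468.1 -334.3    0.7  129.7   14.6]
```

View pics/h1c.png

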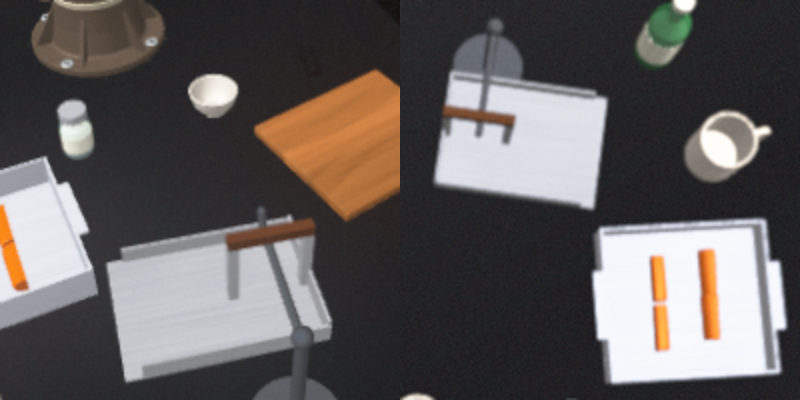

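The scoop hangs still on the hook, with its bar across the arm at (270,235) in the left half. All four carrots are in the tin, and the mug is untouched.

Run:
```python
from plant import *
print(ticket.hand_in())
```

```text
the job is handed in; nothing more can be done
None
```

The job is handed in: all four carrot halves were tipped into the tin in one go with none spilled, and the scoop hangs still on the hook, clear of the arm, after about 67 s of the 210 s; no verdict was returned.

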